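Clamp the blue specimen post in the collet stand

ROBOT

A 6-joint arm with a two-finger parallel gripper is mounted at the origin on the work surface. World frame = base frame: x ahead of the robot, y to its left, z up, the work surface at z = 0. Lengths are in m, angles in rad, forces in N, time in s.
With the tool pointing down it reaches from about 0.325 to 0.925 m from the base axis. Payload 3.1 kg.
Tool frame: the origin (TCP) lies on the centre line of the jaws, within the pads' length; the fingertips stand tips_ahead ahead of it and the grasp point (between the pads) lies 2 mm behind it (tips_ahead is the distance from the TCP to the fingertips, in m); z points along the fingers, y is the line along which they close (so a half turn about z gives the same grasp; the last joint's range is limited). The gripper opens to 85 mm and grips with 20 to 120 N. Pads are 22 mm wide; open, the fingers measure 114 mm over their backs; the gripper's body (76 mm by 85 mm) begins 54 mm behind the grasp point. The pads swing forward as they close: fully open they stand 13 mm farther back than shut.
Start: joints at [-1.363, 0.217, 1.613, -0, 1.311, -0.112], TCP at [0.197, -0.593, 0.248] pointing down, gripper open.
Joint ranges: [-2.75, 2.75], [-0.78, 2.1], [0.31, 2.55], [-1.13, 4.27], [0.13, 2.63], [-2.58, 2.58]. Speed limits (rad/s): [2.79, 2.79, 3.14, 3.14, 3.14, 3.14].

INTERFACE

Orientations are given as a unit quaternion [w, x, y, z].
In Python, from workcell import * gives the robot as it stands. The module is installed in compiled form; this text tells all that it offers.
- The arm moves only by the tool move_arm, never from a script. Its argument "deltas" is a list of rows, each a list of 6 numbers: the shift along the tool's x, y, z scaled (see below), then the turn, a rotation vector about the tool's x, y, z scaled (see below). In form: [[tx, ty, tz, wx, wy, wz], ...]. A call has 1 to 20 rows; each row is the pose to reach, as a shift and turn from the pose commanded when the call began, along the tool's axes at that moment, turning the shorter way round; what a row does not reach only later rows make up. The controller multiplies each number of a shift by 120 mm and each number of a turn by 180 degrees. A row lasts 1/10 s, in which the tool goes at most 50 mm and 8.59 degrees, less where a joint would pass 70% of its speed; a pose out of reach is approached as far as the arm can. A call with a number of a shift or a turn outside -1 to 1 is refused whole. A call with a gripper value outside its range is refused whole. "claw" is the opening, from -1 (shut) to 1 (fully open), set as the call begins (left out, the last holds). The fingers move at their own pace and stop on an object; "squeeze" is the grip in N (left out, the last holds). Time passes only in rows, so rows that repeat a pose let the fingers close. It gives the time, the measured TCP pose, the force, the opening and the grip force at its end, in the units of the state.
- state(): the state, without advancing time (a new reading comes with each control period).
- grab_frame(name): name is "side" or "top"; returns the picture (480x640x3 uint8, red, green, blue); there is no depth.
- camera_params(name): a dict with "intrinsics" (3x3 intrinsics, pixels), "R" (3x3) and "t" (3): a world point X has camera coordinates R X + t. Camera axes: x right, y down, z forward; pixel columns grow to the right and rows downward; lengths in m; the calibration is good to about 2 mm. A picture is of the moment at which its call begins. camera_params takes no time and is no camera call.
- job_done(): hands the job in; it is judged then, once.
The state is a dict: "t": time; "qpos": joint angles; "joint_vel": joint speeds; "effort": joint torques, N m; "tcp_pos": TCP position; "tcp_rot": TCP orientation; "ft_force": force on the tool from outside, world axes, zero at the start; "moment": the same for the moment, N m; "opening": finger opening in m; "gripper_force": force on a finger pad.
Only numpy, scipy, OpenCV 4.12 (cv2) and the standard library are available. Lean on these libraries where they do the work, as an engineer would, in place of code of your own. Each camera call takes 0.05 s, during which the arm holds its last target. There are 200 camera calls.

TASK

Take the blue-headed specimen post out of the rack, set its steel shank upright into the collet stand until it sits fully home on the bottom without ramming it, then turn the knurled nut clockwise (seen from above) until the jaws grip the shank firmly, without overtightening. Leave the post clamped there, let go, and leave the other posts and everything else on the bench where they are.

Things in the scene. Friction and masses are not known exactly. Their poses are not given: they have to be found in the camera images.
- post_blue: the post to clamp, about 50 g, 78 mm tall: round steel shank 10 mm in diameter and 58 mm long with a foot chamfered to 6.6 mm over its last 2.5 mm, then a blue plastic head 16 mm in diameter and 18 mm tall, topped by a 13 mm aluminium disc 2 mm thick. Origin at the centre of the foot's underside, z up along the shank. It starts upright in one of the three rack holes, 28 mm of its shank bare between the rack's top and the head
- head_blue (a point): the middle of the blue head, on the post's axis, 67 mm above the post's foot
- post_red: a like post with a red head, in another rack hole: leave it alone. Origin at its foot
- post_yellow: a like post with a yellow head, in another rack hole: leave it alone. Origin at its foot
- rack: white plastic block fixed to the bench, 50 x 170 x 40 mm (x, y, z), with three holes 11.6 mm wide and 30 mm deep in a row along its y axis, 56 mm apart, the middle one at its centre. Origin under its centre, z up. Which post stands in which hole varies
- collet_stand: upright collet stand fixed to the bench: grey round base 92 mm wide and 12 mm thick, a steel column 33 mm wide, and on it the knurled aluminium nut. Origin under its centre on the bench, z up; the collet's axis is its z axis. Inside, from the top: the open ring of the nut (24 mm wide inside), the three jaws, then a guide bore 11.4 mm wide from 42 mm down to 24.5 mm above the bench, with a 1.5 mm chamfer
- mouth (a point): on the collet's axis, at the height of the nut's top face, 70 mm above the bench. The post's foot goes 45.5 mm below this point when it is fully home; its head then begins 12.5 mm above the nut
- nut_axis (a point): on the nut's axis at mid-height, 58 mm above the bench. Nut: knurled ring 36 mm wide, 24 mm tall, gripped at any yaw; clockwise closes the jaws. It starts 0.2 to 0.7 rad (unknown) short of the bite and runs with 0.3 N m of drag (at rest the drag can act either way); past the bite the torque climbs by about 1.5 N m per rad. Firm: 0.2 to 0.4 N m above the drag; overtight: above 0.55. It stays where it is left
- seat: small brass disc at the bottom of the collet, 11 mm wide, on which the foot must rest. Origin at the centre of its top face, 24.5 mm above the bench. Press on it with no more than about 10 N; 30 N is ramming
- jaw_a: one of three brass jaws around the collet's axis, 47 to 68 mm above the bench, with sloped lead-ins on top; open, their faces stand 6 to 8.5 mm from the axis. They move in 5 mm per rad of the nut. Origin near the collet's axis, 47 mm above the bench; x points outward
- jaw_b: the second jaw, a third of a turn on
- jaw_c: the third jaw
- reagent_bottle: clear bottle with a black cap, 60 mm wide, 130 mm tall, bystander. Origin under its centre
- amber_jar: amber jar with a white lid, 56 mm wide, 75 mm tall, bystander. Origin under its centre
- beaker: glass beaker, 68 mm wide, 80 mm tall, bystander. Origin under its centre
- slide_box: blue and grey slide box, 87 x 102 x 34 mm, bystander. Origin under its centre
- petri_dish: shallow glass dish, 62 mm wide, 15 mm tall, bystander. Origin under its centre
There are look-alikes about, which are no part of the job. What is shaped like the collet_stand but orange or pink is not meant.

How it is judged:
By the outcome, as a careful person would: the job done as asked, in the order asked, and still so for the second after the job is handed in, with the robot touching nothing.
It also fails if it takes over 64 s, if anything falls off the work surface, if the arm or the gripper's body presses on something with over 40 N, if the wrist force passes 120 N, or if a joint passes its speed limit or range.

## Working session

There is one attempt and no reset: what is moved stays moved. The work goes in short steps, Python scripts to look and compute and a tool call to move; the robot and the scene stay as the last step left them, time stands still between calls to the robot, and variables do not carry over. Pictures are saved under pics/ and viewed, at most 10 in all, crops included, and the job is handed in when it is done.

Besides the shell and the picture viewer there is one more tool, called after "Emit:" as a command line: name --pt "numbers of a row" for each row, then --argument value for the rest. move_arm: Moves the arm, as the interface text tells. Its arguments: {"type":"object","properties":{"deltas":{"type":"array","items":{"type":"array","items":{"type":"number"}}},"claw":{"type":"number"},"squeeze":{"type":"number"}},"required":["deltas"]}

```bash
mkdir -p pics; python3 - <<'E'
from workcell import *
import cv2,numpy as np
s=state()
print({k:np.round(v,3).tolist() for k,v in s.items()})
for n in("side","top"):
    cv2.imwrite(f"pics/{n}0.png",grab_frame(n)[:,:,::-1])
    p=camera_params(n);print(n,{k:np.round(v,4).tolist() for k,v in p.items()})
E
```

```text
{'t': 0.0, 'qpos': [-1.363, 0.218, 1.615, -0.0, 1.311, -0.112], 'joint_vel': [-0.0, 0.0, -0.001, -0.001, -0.001, 0.001], 'effort': [0.001, -39.685, -30.385, -0.0, 0.01, 0.0], 'tcp_pos': [0.196, -0.593, 0.247], 'tcp_rot': [-0.001, 0.987, 0.159, -0.0], 'ft_force': [0.31, 0.404, 0.255], 'moment': [0.026, 0.043, 0.061], 'gripper_force': 0.0, 'opening': 0.085}
side {'intrinsics': [[583.7252, 0.0, 316.9642], [0.0, 583.7252, 230.2824], [0.0, 0.0, 1.0]], 'R': [[0.9795, -0.2015, -0.0082], [-0.1542, -0.7223, -0.6741], [0.1299, 0.6615, -0.7386]], 't': [-0.5096, 0.1306, 1.3596]}
top {'intrinsics': [[450.0069, 0.0, 321.2599], [0.0, 450.0069, 239.8329], [0.0, 0.0, 1.0]], 'R': [[0.0252, -0.9996, 0.0129], [-0.9815, -0.0272, -0.1894], [0.1897, -0.0079, -0.9818]], 't': [-0.0186, 0.5244, 0.8385]}
```

View pics/top0.png

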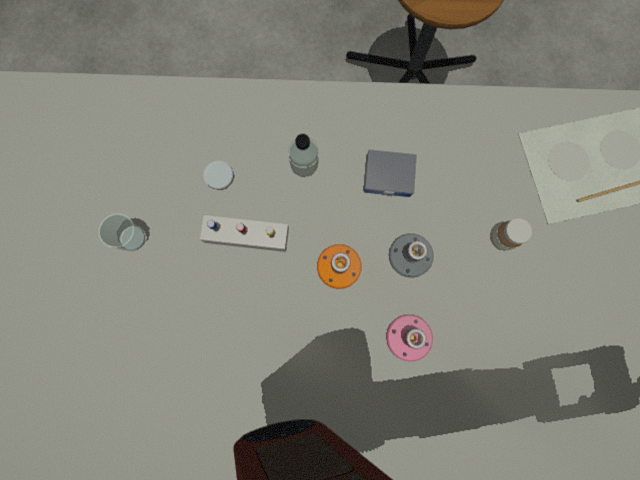

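View pics/side0.png

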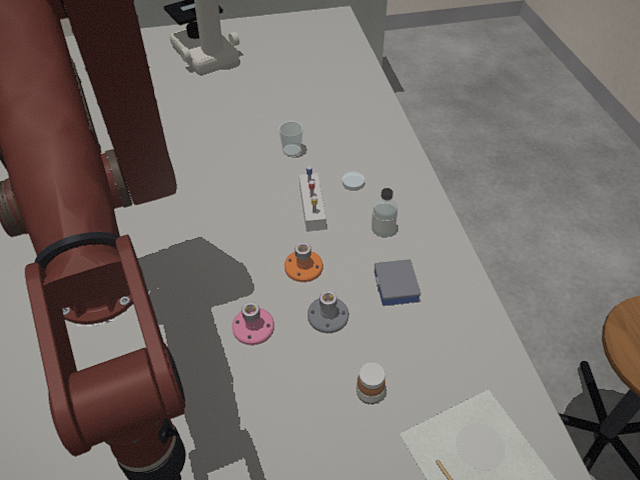

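The top view shows the blue post at about (212,225) at the rack's left end, and the grey stand with its nut at about (417,250). In the side view, blue is at (309,171) and the grey nut at (328,298). Next I'll zoom in on all four.

```bash
cat > h.py <<'E'
from workcell import *
import cv2,numpy as np
from scipy.optimize import least_squares
def proj(n,X):
    p=camera_params(n);c=np.asarray(p["R"])@X+np.asarray(p["t"]);u=np.asarray(p["intrinsics"])@c;return u[:2]/u[2]
def onplane(n,uv,z):
    return least_squares(lambda q:proj(n,np.array([q[0],q[1],z]))-uv,[.5,0]).x
def tri(a,b):
    r=least_squares(lambda X:np.r_[proj("top",X)-a,proj("side",X)-b],[.5,0,.05]);return r.x,np.abs(r.fun).max()
E
python3 - <<'E'
from h import *
t=cv2.imread("pics/top0.png");s=cv2.imread("pics/side0.png")
def crop(im,x,y,w,h,k):return cv2.resize(im[y:y+h,x:x+w],None,fx=k,fy=k,interpolation=cv2.INTER_NEAREST)
o=np.zeros((600,800,3),np.uint8)
o[:300,:400]=crop(t,197,210,100,75,4)[:300,:400]
o[:300,400:]=crop(t,380,225,80,60,5)
o[300:,:400]=crop(s,280,160,80,60,5)
o[300:,400:]=crop(s,290,280,80,60,5)
cv2.imwrite("pics/crop.png",o)
for n,im in(("top",t),("side",s)):
    b,g,r=[im[...,i].astype(int) for i in range(3)]
    x0,y0,x1,y1=(200,212,226,240) if n=="top" else (300,160,320,185)
    m=np.zeros(b.shape,bool);m[y0:y1,x0:x1]=((b-r>35))[y0:y1,x0:x1]
    v,u=np.nonzero(m);print(n,len(u),u.mean(),v.mean(),u.min(),u.max(),v.min(),v.max())
E
```

```text
top 18 213.05555555555554 226.44444444444446 209 215 223 228
side 20 308.65 171.0 306 311 168 174
```

View pics/crop.png

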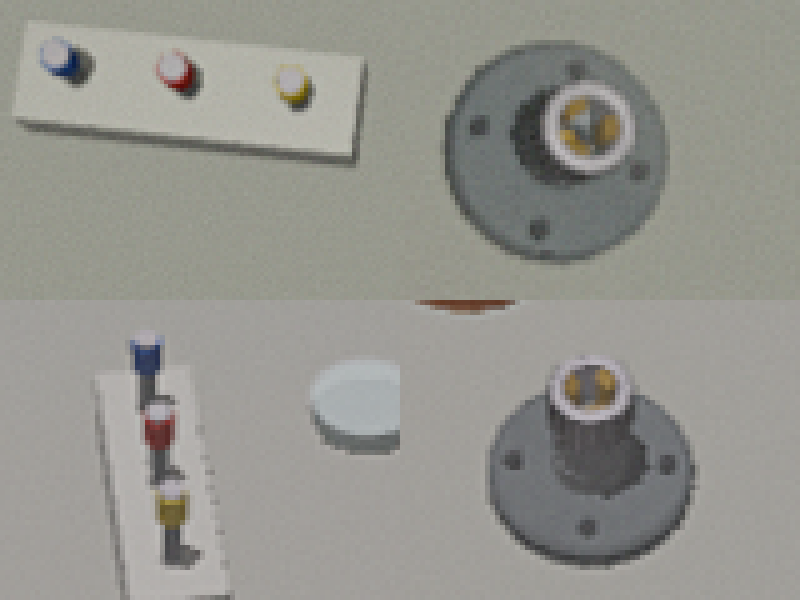

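The crops show the blue, red and yellow discs in a row (top view about (210.5,222), (240.5,226) and (269.5,229)). The grey nut ring is centred at about (417.3,249.9) in the top view and (327.5,297.3) in the side view.

```bash
python3 - <<'E'
from h import *
T=lambda x,y:np.array([197+x/4-.5,210+y/4-.5])
S=lambda x,y:np.array([280+x/5-.5,160+(y-300)/5-.5])
for n,a,b,z in(("blue",T(56,50),S(147,338),.088),("red",T(176,66),S(160,408),.088),("yel",T(291,79),S(174,482),.088),("nut",np.array([417.3,249.9]),np.array([327.5,297.3]),.070)):
    X,e=tri(a,b);print(n,X.round(4),e.round(2),"top@z",onplane("top",a,z).round(4),"side@z",onplane("side",b,z).round(4))
print("base",onplane("top",np.array([410.7,254.5]),.012).round(4))
for c in((27,20),(366,57),(352,158),(14,121)):print("rack",onplane("top",T(*c),.04).round(4))
E
```

```text
blue [0.5443 0.2059 0.0905] 0.78 top@z [0.546  0.2066] side@z [0.5426 0.2081]
red [0.5381 0.1482 0.0944] 0.2 top@z [0.5399 0.1493] side@z [0.5388 0.1548]
yel [0.5336 0.0938 0.0953] 0.06 top@z [0.5351 0.0946] side@z [0.5352 0.1012]
nut [ 0.5056 -0.1902  0.0697] 0.39 top@z [ 0.5063 -0.1901] side@z [ 0.5047 -0.1905]
base [ 0.5065 -0.1894]
rack [0.572 0.234]
rack [0.5577 0.0628]
rack [0.5061 0.0678]
rack [0.5201 0.2366]
```

```bash
cat >> h.py <<'E'
from scipy.spatial.transform import Rotation as Ro
def rot(s):w,x,y,z=s["tcp_rot"];return Ro.from_quat([x,y,z,w])
def plan(p,ya):
    "shift/turn (scaled) from the measured pose to pos p, pointing down, tool y at world angle ya"
    s=state();R=rot(s);y=np.array([np.cos(ya),np.sin(ya),0]);z=np.array([0,0,-1.]);x=np.cross(y,z)
    T=Ro.from_matrix(np.c_[x,y,z]);d=R.inv().apply(np.array(p)-s["tcp_pos"])/.12
    w=(R.inv()*T).as_rotvec()/np.pi
    print("t",round(s["t"],2),"tcp",np.round(s["tcp_pos"],4),"f",np.round(s["ft_force"],2),"m",np.round(s["moment"],3),"op",round(s["opening"],4),"q",np.round(s["qpos"],2))
    print("d",d.round(4),"w",w.round(4))
E
python3 -c "
import workcell;print([n for n in dir(workcell) if n[0]!='_'])
try: print(workcell.tips_ahead)
except Exception as e: print(e)
from h import *
plan([.5445,.2065,.2],-.082)"
```

```text
['IKError', 'camera_params', 'grab_frame', 'job_done', 'state', 'tips_ahead']
0.017
t 0.1 tcp [ 0.1964 -0.5926  0.2471] f [ 0.38 -1.2   0.32] m [-0.023 -0.004 -0.005] op 0.0855 q [-1.36  0.22  1.61  0.    1.31 -0.11]
d [ 4.8473 -5.4089  0.4053] w [-0.0006 -0.0005 -0.3721]
```

Emit:
move_arm --pt "0.89 -1 0 0 0 0" --pt "0.89 -1 0 0 0 0" --pt "0.89 -1 0 0 0 0" --pt "0.89 -1 0 0 0 0" --claw 0.2

```text
t: 0.5
tcp_pos: [0.2612, -0.4409, 0.2468]
tcp_rot: [-0.002, 0.987, 0.161, 0.0]
ft_force: [-1.2, 0.4, 0.6]
opening: 0.0514
gripper_force: 0.0
```

Emit:
move_arm --pt "0.89 -1 0 0 0 0" --pt "0.89 -1 0 0 0 0" --pt "0.89 -1 0 0 0 0" --pt "0.89 -1 0 0 0 0"

```text
t: 0.9
tcp_pos: [0.3247, -0.2948, 0.2477]
tcp_rot: [-0.001, 0.987, 0.161, 0.0]
ft_force: [-0.1, -0.9, -0.3]
opening: 0.0512
gripper_force: 0.0
```

Emit:
move_arm --pt "0.89 -1 0 0 0 0" --pt "0.89 -1 0 0 0 0" --pt "0.89 -1 0 0 0 0" --pt "0.89 -1 0 0 0 0"

```text
t: 1.3
tcp_pos: [0.3886, -0.1479, 0.2483]
tcp_rot: [-0.0, 0.987, 0.162, 0.0]
ft_force: [-0.5, -0.9, -0.1]
opening: 0.0512
gripper_force: 0.0
```

Emit:
move_arm --pt "0.89 -1 0 0 0 0" --pt "0.89 -1 0 0 0 0" --pt "0.89 -1 0 0 0 0" --pt "0.89 -1 0 0 0 0"

```text
t: 1.7
tcp_pos: [0.4528, -0.0008, 0.2485]
tcp_rot: [-0.0, 0.987, 0.161, 0.001]
ft_force: [-0.3, -0.6, 0.4]
opening: 0.0512
gripper_force: 0.0
```

Emit:
move_arm --pt "0.89 -1 0 0 0 -0.372" --pt "0.89 -1 0 0 0 -0.372" --pt "0.89 -1 0 0 0 -0.372" --pt "0.89 -1 0 0 0 -0.372" --pt "0.89 -1 0 0 0 -0.372" --pt "0.89 -1 0 0 0 -0.372" --pt "0.89 -1 0 0 0 -0.372" --pt "0.89 -1 0 0 0 -0.372" --pt "0.89 -1 0 0 0 -0.372"

```text
t: 2.6
tcp_pos: [0.5155, 0.1423, 0.2479]
tcp_rot: [0.0, 0.736, 0.677, -0.0]
ft_force: [0.0, -0.2, 0.7]
opening: 0.0514
gripper_force: 0.0
```

```bash
python3 -c "
from h import *
plan([.5445,.2065,.15],-.082)"
```

```text
t 2.6 tcp [0.5155 0.1423 0.2479] f [ 0.01 -0.23  0.7 ] m [ 0.008 -0.     0.007] op 0.0514 q [ 0.14  0.03  1.83 -0.    1.29  0.22]
d [0.5543 0.1957 0.8154] w [-0.0001  0.0004 -0.0007]
```

Emit:
move_arm --pt "0.554 0.196 0.4 0 0 0" --pt "0.554 0.196 0.8 0 0 0" --pt "0.554 0.196 0.8 0 0 0" --pt "0.554 0.196 0.8 0 0 0" --pt "0.554 0.196 0.8 0 0 0"

```text
t: 3.1
tcp_pos: [0.544, 0.2075, 0.1521]
tcp_rot: [0.0, 0.736, 0.677, -0.001]
ft_force: [0.2, -0.3, 0.2]
opening: 0.0508
gripper_force: 0.0
```

```bash
python3 - <<'E'
from h import *
plan([.5445,.2065,.079],-.082)
t=grab_frame("top")[:,:,::-1];s=grab_frame("side")[:,:,::-1]
def crop(im,x,y,w,h,k):return cv2.resize(im[y:y+h,x:x+w],None,fx=k,fy=k)
cv2.imwrite("pics/c2.png",np.hstack([crop(t,160,170,80,100,5),crop(s,260,110,80,100,5)]))
E
```

```text
t 3.1 tcp [0.544  0.2075 0.1521] f [ 0.23 -0.26  0.16] m [ 0.014  0.005 -0.032] op 0.0508 q [ 0.24  0.23  1.79 -0.    1.12  0.33]
d [-0.0071  0.0052  0.6095] w [-0.0002  0.0003 -0.0007]
```

View pics/c2.png

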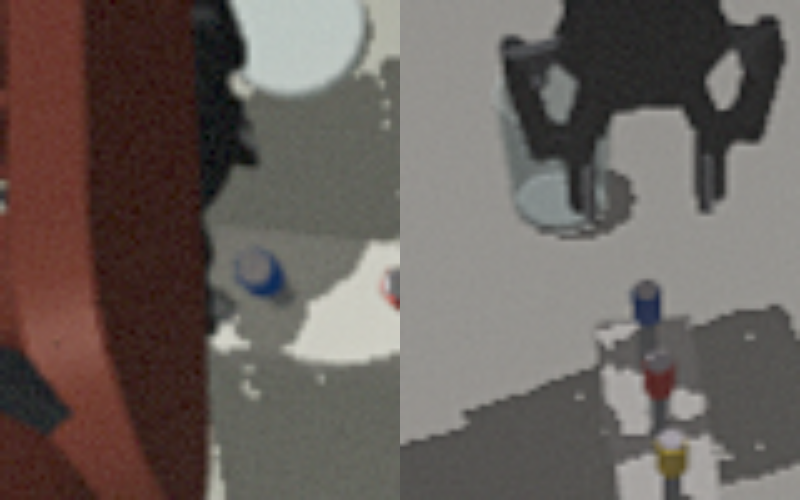

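The side view shows the fingers centred on the blue post: the midpoint is at about crop x 647 and the post at 648. Descending.

Emit:
move_arm --pt "-0.004 0.004 0.2 0 0 0" --pt "-0.004 0.004 0.4 0 0 0" --pt "-0.004 0.004 0.55 0 0 0" --pt "-0.004 0.004 0.6 0 0 0" --pt "-0.004 0.004 0.6 0 0 0"

```text
t: 3.7
tcp_pos: [0.5446, 0.2075, 0.0811]
tcp_rot: [0.0, 0.736, 0.677, 0.0]
ft_force: [-0.2, 0.1, 1.0]
opening: 0.051
gripper_force: 0.0
```

Emit:
move_arm --pt "0 0 0 0 0 0" --pt "0 0 0 0 0 0" --pt "0 0 0 0 0 0" --pt "0 0 0 0 0 0" --pt "0 0 0 0 0 0" --pt "0 0 0 0 0 0" --pt "0 0 0 0 0 0" --pt "0 0 0 0 0 0" --claw -1 --squeeze 30

```text
t: 4.5
tcp_pos: [0.5452, 0.2084, 0.082]
tcp_rot: [0.001, 0.736, 0.677, 0.001]
ft_force: [-0.6, 0.1, 4.8]
opening: 0.015
gripper_force: 29.2
```

```bash
python3 -c "
from h import *
plan([.5445,.2065,.15],-.082)"
```

```text
t 4.5 tcp [0.5452 0.2084 0.082 ] f [-0.59  0.09  4.85] m [0.018 0.252 0.015] op 0.015 q [0.24 0.32 1.82 0.   0.99 0.33]
d [-0.0155 -0.0037 -0.5668] w [ 0.0007 -0.0003 -0.0001]
```

Emit:
move_arm --pt "0 0 -0.1 0 0 0" --pt "0 0 -0.25 0 0 0" --pt "0 0 -0.5 0 0 0" --pt "0 0 -0.75 0 0 0" --pt "0 0 -0.9 0 0 0" --pt "0 0 -0.92 0 0 0" --pt "0 0 -0.92 0 0 0"

```text
t: 5.2
tcp_pos: [0.5442, 0.208, 0.1911]
tcp_rot: [0.0, 0.736, 0.677, 0.0]
ft_force: [-0.3, -0.5, -0.3]
opening: 0.0149
gripper_force: 29.6
```

```bash
python3 - <<'E'
from h import *
plan([.506,-.190,.192],-.082)
t=grab_frame("top")[:,:,::-1];s=grab_frame("side")[:,:,::-1]
def crop(im,x,y,w,h,k):return cv2.resize(im[y:y+h,x:x+w],None,fx=k,fy=k)
cv2.imwrite("pics/c3.png",np.hstack([crop(t,180,180,80,100,5),crop(s,260,90,80,100,5)]))
E
```

```text
t 5.2 tcp [0.5442 0.208  0.1911] f [-0.28 -0.46 -0.32] m [-0.024  0.017  0.021] op 0.0149 q [ 0.24  0.18  1.77 -0.    1.19  0.33]
d [-3.3313 -0.0449 -0.008 ] w [ 0.0003 -0.0001 -0.0001]
```

View pics/c3.png

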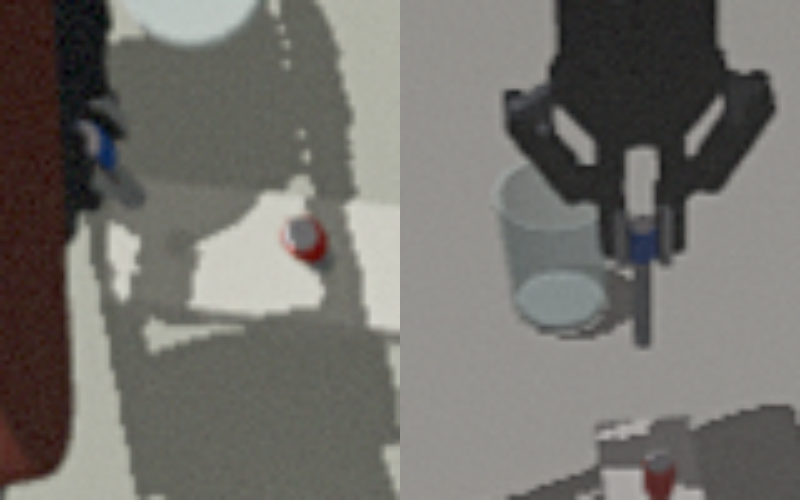

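The post is lifted and hanging vertical between the pads (foot at about crop (643,347)). Moving it over to the collet.

Emit:
move_arm --pt "-0.3 0 0 0 0 0" --pt "-0.7 0 0 0 0 0" --pt "-1 0 0 0 0 0"

```text
t: 5.6
tcp_pos: [0.5325, 0.0867, 0.1885]
tcp_rot: [-0.001, 0.735, 0.678, -0.002]
ft_force: [0.0, -0.2, -1.3]
opening: 0.0147
gripper_force: 29.6
```

Emit:
move_arm --pt "-0.4 0 0 0 0 0" --pt "-0.8 0 0 0 0 0" --pt "-1 0 0 0 0 0"

```text
t: 5.9
tcp_pos: [0.5226, -0.0342, 0.1887]
tcp_rot: [-0.001, 0.736, 0.677, -0.002]
ft_force: [0.3, -0.2, -1.3]
opening: 0.0145
gripper_force: 29.6
```

Emit:
move_arm --pt "-0.4 -0.02 0 0 0 0" --pt "-0.8 -0.045 0 0 0 0" --pt "-1 -0.045 0 0 0 0"

```text
t: 6.2
tcp_pos: [0.5073, -0.1532, 0.1888]
tcp_rot: [-0.001, 0.736, 0.676, -0.001]
ft_force: [-0.2, 0.0, -0.2]
opening: 0.0145
gripper_force: 29.6
```

Emit:
move_arm --pt "-0.2 0 0 0 0 0" --pt "-0.33 0 0.1 0 0 0" --pt "-0.33 0 0.2 0 0 0" --pt "-0.33 0 0.2 0 0 0" --pt "-0.33 0 0.2 0 0 0"

```text
t: 6.7
tcp_pos: [0.505, -0.1881, 0.1649]
tcp_rot: [-0.002, 0.735, 0.678, -0.0]
ft_force: [0.5, -0.0, -0.9]
opening: 0.0147
gripper_force: 29.6
```

```bash
python3 - <<'E'
from h import *
plan([.506,-.190,.167],-.082)
t=grab_frame("top")[:,:,::-1];s=grab_frame("side")[:,:,::-1]
f=np.array(state()["tcp_pos"])-[0,0,.072]
print("expected foot px",proj("top",f),proj("side",f))
def crop(im,x,y,w,h,k):return cv2.resize(im[y:y+h,x:x+w],None,fx=k,fy=k)
cv2.imwrite("pics/c4.png",np.hstack([crop(t,380,200,80,100,5),crop(s,290,240,80,100,5)]))
E
```

```text
t 6.7 tcp [ 0.505  -0.1881  0.1649] f [ 0.48 -0.03 -0.93] m [-0.017  0.001  0.012] op 0.0147 q [-0.49  0.13  1.89  0.    1.13 -0.41]
d [-0.0148  0.0097 -0.0178] w [-0.0011 -0.0006  0.0003]
expected foot px [419.45868491 247.78843241] [328.02263898 289.66223734]
```

View pics/c4.png

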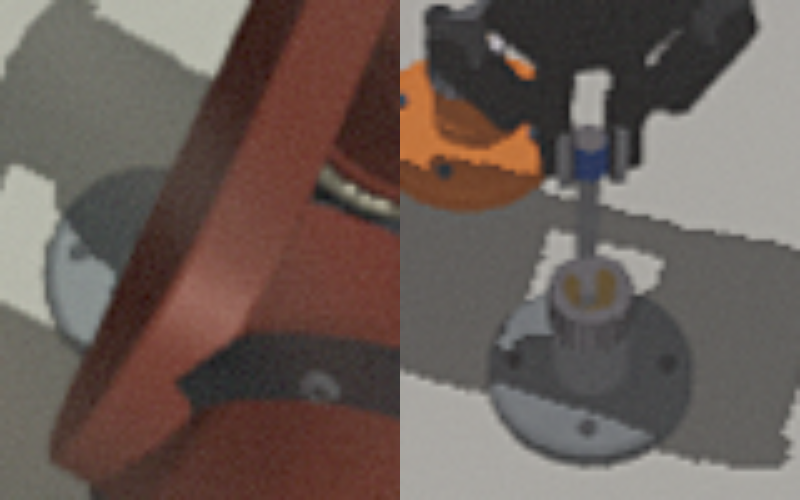

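The side view shows the shank hanging just above and behind the nut mouth, with the foot at about crop (587,255). I'll measure the axis offset numerically.

```bash
python3 - <<'E'
from h import *
s=grab_frame("side")[:,:,::-1];cv2.imwrite("pics/s5.png",s)
o=cv2.resize(s[255:315,300:360],None,fx=10,fy=10,interpolation=cv2.INTER_NEAREST)
for i in range(6):cv2.putText(o,str(255+10*i),(0,100*i+12),0,.4,(0,0,255));cv2.putText(o,str(300+10*i),(100*i,595),0,.4,(0,0,255))
for z in(.171,.15,.13,.11,.093,.07):print(z,"tcp axis",proj("side",np.array([.505,-.1881,z])).round(2),"nut axis",proj("side",np.array([.5056,-.1902,z])).round(2))
cv2.imwrite("pics/c5.png",o)
g=s.astype(int).sum(2)
for v in range(276,294,2):print(v,g[v,318:338])
print("lift foot",onplane("side",np.array([308.1,158.9]),.119))
E
```

```text
0.171 tcp axis [327.66 266.75] nut axis [328.18 267.49]
0.15 tcp axis [327.61 273.21] nut axis [328.11 273.96]
0.13 tcp axis [327.55 279.22] nut axis [328.06 279.96]
0.11 tcp axis [327.5  285.08] nut axis [328.   285.82]
0.093 tcp axis [327.46 289.95] nut axis [327.95 290.69]
0.07 tcp axis [327.41 296.39] nut axis [327.89 297.12]
276 [296 487 554 453 279 250 242 281 282 223 216 224 462 507 361 328 369 413
 486 504]
278 [264 417 512 500 527 523 544 438 224 244 237 219 445 517 503 498 498 497
 498 498]
280 [273 276 273 266 266 267 261 255 232 246 237 261 436 500 502 512 508 503
 493 500]
282 [283 280 281 277 288 286 277 258 241 244 240 251 264 280 262 251 242 413
 503 499]
284 [272 277 276 275 277 276 276 260 248 249 240 250 270 278 284 286 291 276
 283 265]
286 [266 301 472 457 331 340 329 276 239 242 250 256 282 281 276 277 276 271
 273 280]
288 [259 437 518 503 503 509 485 354 229 242 249 258 327 356 294 306 310 266
 257 273]
290 [242 439 512 499 507 511 519 404 220 248 233 373 491 511 523 519 518 521
 537 447]
292 [460 524 507 491 441 333 281 299 307 313 308 314 290 283 304 325 440 506
 500 503]
lift foot [0.54044488 0.20451248]
```

View pics/c5.png

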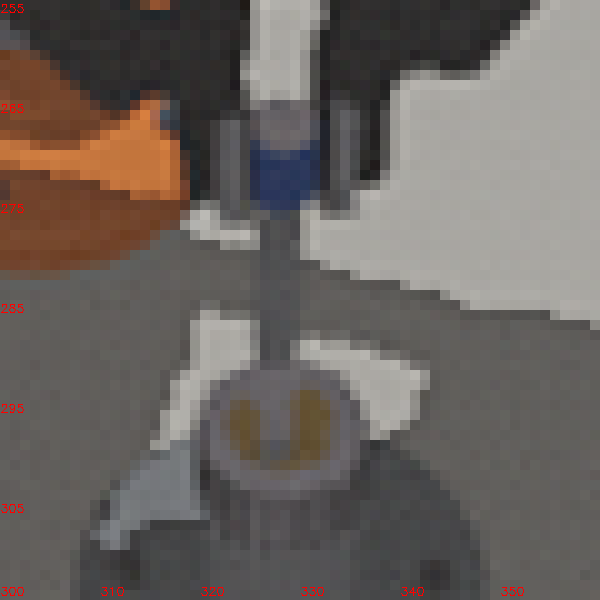

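Emit:
move_arm --pt "-0.01 0.0075 0 0 0 0" --pt "-0.01 0.0075 0.06 0 0 0" --pt "-0.01 0.0075 0.12 0 0 0" --pt "-0.01 0.0075 0.18 0 0 0" --pt "-0.01 0.0075 0.22 0 0 0" --pt "-0.01 0.0075 0.25 0 0 0" --pt "-0.01 0.0075 0.25 0 0 0" --pt "-0.01 0.0075 0.25 0 0 0"

```text
t: 7.65
tcp_pos: [0.5067, -0.1912, 0.1366]
tcp_rot: [-0.0, 0.736, 0.677, -0.0]
ft_force: [-0.5, 0.5, -0.7]
opening: 0.0146
gripper_force: 29.6
```

Emit:
move_arm --pt "0 0 0.02 0 0 0" --pt "0 0 0.04 0 0 0" --pt "0 0 0.06 0 0 0" --pt "0 0 0.08 0 0 0" --pt "0 0 0.1 0 0 0" --pt "0 0 0.11 0 0 0" --pt "0 0 0.11 0 0 0"

```text
t: 8.35
tcp_pos: [0.5065, -0.191, 0.1231]
tcp_rot: [-0.0, 0.736, 0.677, -0.0]
ft_force: [-0.0, 0.3, 0.2]
opening: 0.015
gripper_force: 29.6
```

```bash
python3 -c "
from h import *
plan([.5058,-.1894,.0965],-.082)"
```

```text
t 8.35 tcp [ 0.5065 -0.191   0.1231] f [-0.02  0.29  0.19] m [ 0.102  0.036 -0.014] op 0.015 q [-0.49  0.18  1.91 -0.    1.05 -0.41]
d [ 0.0128 -0.0066  0.2218] w [-0.0002 -0.0001 -0.0001]
```

Emit:
move_arm --pt "0 0 0.02 0 0 0" --pt "0 0 0.04 0 0 0" --pt "0 0 0.06 0 0 0" --pt "0 0 0.075 0 0 0" --pt "0 0 0.075 0 0 0"

```text
t: 8.85
tcp_pos: [0.5065, -0.191, 0.1141]
tcp_rot: [-0.0, 0.736, 0.677, -0.0]
ft_force: [0.0, -0.1, -1.5]
opening: 0.0148
gripper_force: 29.6
```

```bash
python3 -c "
from h import *
plan([.5065,-.191,.0965],-.082)"
```

```text
t 8.85 tcp [ 0.5065 -0.191   0.1141] f [ 0.02 -0.14 -1.49] m [ 0.141 -0.019  0.005] op 0.0148 q [-0.49  0.2   1.91  0.    1.03 -0.41]
d [1.000e-04 2.000e-04 1.463e-01] w [-0.0002 -0.0001 -0.0001]
```

Emit:
move_arm --pt "0 0 0.015 0 0 0" --pt "0 0 0.03 0 0 0" --pt "0 0 0.045 0 0 0" --pt "0 0 0.06 0 0 0" --pt "0 0 0.06 0 0 0"

```text
t: 9.35
tcp_pos: [0.5069, -0.191, 0.1071]
tcp_rot: [0.0, 0.736, 0.677, 0.0]
ft_force: [0.7, 2.1, -1.5]
opening: 0.0149
gripper_force: 29.5
```

```bash
python3 -c "
from h import *
plan([.5065,-.191,.0965],-.082)"
```

```text
t 9.35 tcp [ 0.5069 -0.191   0.1071] f [ 0.66  2.1  -1.52] m [ 0.258 -0.23   0.042] op 0.0149 q [-0.49  0.21  1.91  0.    1.02 -0.41]
d [-0.0002 -0.003   0.0881] w [ 0.0001 -0.0001 -0.0002]
```

Emit:
move_arm --pt "0.004 0.004 0.01 0 0 0" --pt "0.005 0.004 0.025 0 0 0" --pt "0.005 0.004 0.04 0 0 0" --pt "0.005 0.004 0.05 0 0 0" --pt "0.005 0.004 0.06 0 0 0" --pt "0.005 0.004 0.06 0 0 0"

```text
t: 9.95
tcp_pos: [0.5071, -0.1905, 0.0998]
tcp_rot: [-0.0, 0.736, 0.677, -0.0]
ft_force: [-0.5, 0.6, -1.6]
opening: 0.0147
gripper_force: 29.6
```

```bash
python3 -c "
from h import *
plan([.5065,-.191,.0965],-.082)"
```

```text
t 9.95 tcp [ 0.5071 -0.1905  0.0998] f [-0.47  0.63 -1.57] m [ 0.222 -0.153 -0.009] op 0.0147 q [-0.49  0.22  1.92 -0.    1.01 -0.41]
d [-0.0043 -0.0048  0.0276] w [-0.0001 -0.     -0.0001]
```

Emit:
move_arm --pt "0.003 0.003 0.005 0 0 0" --pt "0.003 0.003 0.01 0 0 0" --pt "0.003 0.003 0.015 0 0 0" --pt "0.003 0.003 0.02 0 0 0" --pt "0.003 0.003 0.022 0 0 0" --pt "0.003 0.003 0.022 0 0 0"

```text
t: 10.55
tcp_pos: [0.5076, -0.1902, 0.0974]
tcp_rot: [-0.0, 0.736, 0.677, -0.0]
ft_force: [0.4, 0.4, -1.2]
opening: 0.0148
gripper_force: 29.6
```

Emit:
move_arm --pt "0 0 0.003 0 0 0" --pt "0 0 0.006 0 0 0" --pt "0 0 0.006 0 0 0"

```text
t: 10.85
tcp_pos: [0.5076, -0.1902, 0.0967]
tcp_rot: [-0.0, 0.736, 0.677, 0.0]
ft_force: [0.2, -0.1, -1.3]
opening: 0.0149
gripper_force: 29.6
```

Emit:
move_arm --pt "0 0 0.003 0 0 0" --pt "0 0 0.005 0 0 0" --pt "0 0 0.005 0 0 0"

```text
t: 11.15
tcp_pos: [0.5078, -0.1904, 0.0966]
tcp_rot: [0.0, 0.736, 0.677, 0.0]
ft_force: [-1.2, 1.1, 2.5]
opening: 0.0144
gripper_force: 29.9
```

Emit:
move_arm --pt "0 0 0.002 0 0 0" --pt "0 0 0.002 0 0 0"

```text
t: 11.35
tcp_pos: [0.5079, -0.1904, 0.0965]
tcp_rot: [0.0, 0.736, 0.677, 0.0]
ft_force: [-1.5, 1.6, 4.1]
opening: 0.0149
gripper_force: 30.2
```

Emit:
move_arm --pt "0 0 0 0 0 0" --pt "0 0 0 0 0 0" --pt "0 0 0 0 0 0" --pt "0 0 0 0 0 0" --pt "0 0 0 0 0 0" --claw 0.3

```text
t: 11.85
tcp_pos: [0.5075, -0.1902, 0.0957]
tcp_rot: [-0.0, 0.736, 0.677, -0.0]
ft_force: [0.3, -0.3, -0.4]
opening: 0.0554
gripper_force: 0.0
```

```bash
python3 - <<'E'
from h import *
plan([.5076,-.190,.059],-.082)
s=grab_frame("side")[:,:,::-1]
cv2.imwrite("pics/c6.png",cv2.resize(s[240:340,280:380],None,fx=6,fy=6))
E
```

```text
t 11.85 tcp [ 0.5075 -0.1902  0.0957] f [ 0.26 -0.31 -0.44] m [-0.025  0.037  0.017] op 0.0554 q [-0.49  0.23  1.92 -0.    1.   -0.41]
d [0.0021 0.0007 0.3056] w [-0.0001 -0.     -0.0001]
```

View pics/c6.png

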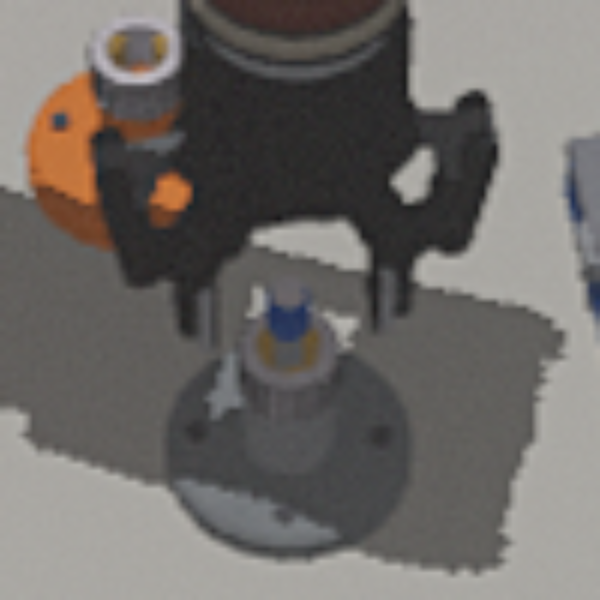

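The post stands in the collet with its head just above the nut, and the fingers straddle the nut (midpoint at about crop x 294, nut at 290). Going down and gripping it.

Emit:
move_arm --pt "0.002 0 0.06 0 0 0" --pt "0.002 0 0.14 0 0 0" --pt "0.002 0 0.22 0 0 0" --pt "0.002 0 0.28 0 0 0" --pt "0.002 0 0.305 0 0 0" --pt "0.002 0 0.305 0 0 0" --pt "0.002 0 0.305 0 0 0"

```text
t: 12.6
tcp_pos: [0.5078, -0.1901, 0.0593]
tcp_rot: [0.0, 0.736, 0.677, 0.0]
ft_force: [0.8, -0.1, 0.9]
opening: 0.0551
gripper_force: 0.0
```

Emit:
move_arm --pt "0 0 0 0 0 0" --pt "0 0 0 0 0 0" --pt "0 0 0 0 0 0" --pt "0 0 0 0 0 0" --pt "0 0 0 0 0 0" --pt "0 0 0 0 0 0" --claw -1 --squeeze 90

```text
t: 13.2
tcp_pos: [0.5066, -0.1901, 0.0603]
tcp_rot: [-0.001, 0.735, 0.678, -0.001]
ft_force: [-5.2, 0.8, 7.2]
opening: 0.0338
gripper_force: 88.7
```

```bash
python3 -c "
from h import *
plan([.5076,-.19,.059],-.082)"
```

```text
t 13.2 tcp [ 0.5066 -0.1901  0.0603] f [-5.19  0.75  7.15] m [0.061 0.828 0.233] op 0.0338 q [-0.49  0.28  1.93 -0.    0.93 -0.41]
d [0.0011 0.0082 0.0112] w [-0.001   0.0001  0.0005]
```

Emit:
move_arm --pt "0 -0.007 -0.004 0 0 0.01" --pt "0 -0.007 -0.004 0 0 0.02" --pt "0 -0.007 -0.004 0 0 0.03" --pt "0 -0.007 -0.004 0 0 0.04"

```text
t: 13.6
tcp_pos: [0.5065, -0.1901, 0.0604]
tcp_rot: [-0.0, 0.777, 0.63, -0.001]
ft_force: [-1.2, 0.1, 1.8]
opening: 0.0335
gripper_force: 89.8
```

```bash
python3 -c "
from h import *
plan([.507,-.19,.059],-.082)"
```

```text
t 13.6 tcp [ 0.5065 -0.1901  0.0604] f [-1.24  0.1   1.77] m [0.081 0.406 0.317] op 0.0335 q [-0.49  0.28  1.93 -0.    0.93 -0.28]
d [0.0014 0.0038 0.0116] w [-0.0003  0.0002 -0.0399]
```

Emit:
move_arm --pt "0 0 0 0 0 0.01" --pt "0 0 0 0 0 0.02" --pt "0 0 0 0 0 0.03"

```text
t: 13.9
tcp_pos: [0.5065, -0.19, 0.0604]
tcp_rot: [-0.0, 0.805, 0.593, -0.001]
ft_force: [-2.3, -0.1, 2.6]
opening: 0.0339
gripper_force: 89.8
```

```bash
python3 -c "
from h import *
plan([.507,-.19,.059],-.082)"
```

```text
t 13.9 tcp [ 0.5065 -0.19    0.0604] f [-2.31 -0.06  2.61] m [0.088 0.364 0.304] op 0.0339 q [-0.49  0.28  1.93 -0.    0.93 -0.19]
d [0.0015 0.0039 0.0117] w [-0.0003  0.0002 -0.0699]
```

Emit:
move_arm --pt "0 0 0 0 0 0.01" --pt "0 0 0 0 0 0.02" --pt "0 0 0 0 0 0.03"

```text
t: 14.2
tcp_pos: [0.5065, -0.1901, 0.0604]
tcp_rot: [-0.0, 0.832, 0.554, -0.001]
ft_force: [-1.4, 0.6, 2.1]
opening: 0.0337
gripper_force: 89.9
```

```bash
python3 -c "
from h import *
plan([.507,-.19,.059],-.082)"
```

```text
t 14.2 tcp [ 0.5065 -0.1901  0.0604] f [-1.44  0.55  2.1 ] m [0.066 0.338 0.372] op 0.0337 q [-0.49  0.28  1.93 -0.    0.93 -0.09]
d [0.002  0.0036 0.0117] w [-0.0003  0.0002 -0.0999]
```

Emit:
move_arm --pt "0 0 0 0 0 0.01" --pt "0 0 0 0 0 0.02" --pt "0 0 0 0 0 0.03"

```text
t: 14.5
tcp_pos: [0.5065, -0.1901, 0.0604]
tcp_rot: [-0.0, 0.857, 0.515, -0.001]
ft_force: [-1.3, 0.5, 1.9]
opening: 0.0339
gripper_force: 90.1
```

```bash
python3 -c "
from h import *
plan([.507,-.19,.059],-.082)"
```

```text
t 14.5 tcp [ 0.5065 -0.1901  0.0604] f [-1.28  0.47  1.85] m [0.147 0.403 0.488] op 0.0339 q [-0.49  0.28  1.93 -0.    0.93  0.  ]
d [0.0024 0.0034 0.0119] w [-0.0003  0.0003 -0.1298]
```

Emit:
move_arm --pt "0 0 0 0 0 0.005" --pt "0 0 0 0 0 0.01" --pt "0 0 0 0 0 0.014"

```text
t: 14.8
tcp_pos: [0.5065, -0.19, 0.0604]
tcp_rot: [-0.0, 0.869, 0.495, -0.001]
ft_force: [-2.7, 0.4, 6.4]
opening: 0.034
gripper_force: 90.6
```

```bash
python3 -c "
from h import *
plan([.507,-.19,.059],-.082)"
```

```text
t 14.8 tcp [ 0.5065 -0.19    0.0604] f [-2.65  0.39  6.4 ] m [0.165 0.695 0.548] op 0.034 q [-0.49  0.28  1.93 -0.    0.93  0.05]
d [0.0023 0.0031 0.0113] w [-0.0003  0.0002 -0.144 ]
```

Emit:
move_arm --pt "0 0 0 0 0 0.005" --pt "0 0 0 0 0 0.01"

```text
t: 15.0
tcp_pos: [0.5066, -0.19, 0.0604]
tcp_rot: [-0.0, 0.876, 0.482, -0.001]
ft_force: [-3.7, 1.0, 5.7]
opening: 0.0338
gripper_force: 90.7
```

```bash
python3 -c "
from h import *
plan([.507,-.19,.059],-.082)"
```

```text
t 15.0 tcp [ 0.5066 -0.19    0.0604] f [-3.65  1.01  5.67] m [0.171 0.657 0.504] op 0.0338 q [-0.49  0.28  1.93 -0.    0.93  0.08]
d [0.0022 0.003  0.0116] w [-0.0003  0.0002 -0.1539]
```

Emit:
move_arm --pt "0 0 0 0 0 0.002" --pt "0 0 0 0 0 0.004"

```text
t: 15.2
tcp_pos: [0.5066, -0.19, 0.0604]
tcp_rot: [-0.0, 0.879, 0.476, -0.001]
ft_force: [-3.6, 0.4, 5.5]
opening: 0.0335
gripper_force: 90.7
```

```bash
python3 -c "
from h import *
plan([.507,-.19,.059],-.082)
for i in range(5):
    grab_frame('side');print(np.round(state()['moment'],3))"
```

```text
t 15.2 tcp [ 0.5066 -0.19    0.0604] f [-3.6   0.44  5.54] m [0.15  0.75  0.625] op 0.0335 q [-0.49  0.28  1.93 -0.    0.93  0.09]
d [0.0023 0.0029 0.0115] w [-0.0003  0.0002 -0.1578]
[0.087 0.686 0.5  ]
[0.171 0.639 0.493]
[0.184 0.692 0.508]
[0.149 0.682 0.561]
[0.173 0.645 0.507]
```

Emit:
move_arm --pt "0 0 0 0 0 0" --pt "0 0 0 0 0 0" --pt "0 0 0 0 0 0" --pt "0 0 0 0 0 0" --pt "0 0 0 0 0 0" --claw 0.3

```text
t: 15.95
tcp_pos: [0.5069, -0.19, 0.0598]
tcp_rot: [0.0, 0.88, 0.476, 0.0]
ft_force: [-0.0, -0.4, 0.0]
opening: 0.0554
gripper_force: 0.0
```

Emit:
move_arm --pt "0 0 -0.1 0 0 0" --pt "0 0 -0.25 0 0 0" --pt "0 0 -0.5 0 0 0" --pt "0 0 -0.75 0 0 0" --pt "0 0 -1 0 0 0" --pt "0 0 -1 0 0 0"

```text
t: 16.55
tcp_pos: [0.5105, -0.1918, 0.1864]
tcp_rot: [0.005, 0.879, 0.476, 0.003]
ft_force: [0.4, -1.0, 0.6]
opening: 0.0554
gripper_force: 0.0
```

Emit:
move_arm --pt "-0.4 -0.4 0 0 0 0" --pt "-0.8 -0.8 0 0 0 0" --pt "-1 -1 0 0 0 0" --pt "-1 -1 0 0 0 0" --pt "-1 -1 0 0 0 0"

```text
t: 17.05
tcp_pos: [0.3382, -0.2244, 0.179]
tcp_rot: [-0.001, 0.88, 0.475, -0.0]
ft_force: [1.2, -0.9, 0.6]
opening: 0.0556
gripper_force: 0.0
```

```bash
python3 - <<'E'
from h import *
plan([.507,-.19,.059],-.082)
t=grab_frame("top")[:,:,::-1];s=grab_frame("side")[:,:,::-1]
def crop(im,x,y,w,h,k):return cv2.resize(im[y:y+h,x:x+w],None,fx=k,fy=k)
cv2.imwrite("pics/c7.png",np.hstack([crop(t,100,120,440,330,.9)[:297],crop(s,290,250,80,60,5)[:297]]))
E
```

```text
t 17.05 tcp [ 0.3382 -0.2244  0.179 ] f [ 1.23 -0.87  0.6 ] m [-0.032 -0.02   0.018] op 0.0556 q [-0.76 -0.2   2.17 -0.    1.17 -0.18]
d [1.0128 1.0194 0.9981] w [-5.000e-04 -1.000e-04 -1.591e-01]
```

View pics/c7.png

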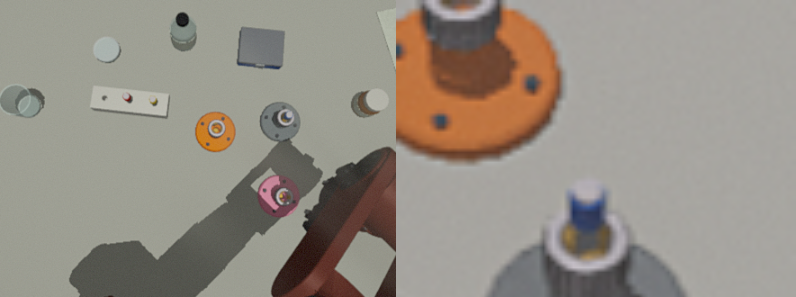

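The final pictures show the post upright in the grey collet, with the red and yellow posts and the bystanders where they started and the gripper clear. Handing in.

```bash
python3 -c "
from workcell import *
print(job_done())"
```

```text
the job is handed in; nothing more can be done
None
```

The blue post is fully home in the grey collet stand, seated at about 4–5 N. The nut is tightened to roughly 0.3 N m above the drag, the gripper is clear, nothing else appears moved, and I handed the job in at about 17 s; no verdict came back.

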